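# Put the drilling set-up parts away

## Task

Put the drilling bench in order: set the small V-block (groove up) and the long parallel (on edge) down fully home in their own labelled slots of the storage tray, without dropping them, and push the loose flat bar up against the stop rail so that it lies flat and flush along it, within the rail's length. Leave the other things on the bench and in the tray where they are; the empty slot with the larger V belongs to the V-block in the vice.

Things in the scene. Friction and masses are not known exactly. Their poses are not given: they have to be found in the camera images.
- vblock: Steel V-block, 75 long (its x) x 40 wide (y) x 40 high (z), plain sides, with a V-groove 26 wide and 13 deep along the middle of its top. Starts standing on the bench, groove up, at any yaw. Origin: centre of its underside. About 0.6 to 0.9 kg.
- parallel: Steel parallel (ground setting bar standing on its narrow edge), 140 long (x) x 16 thick (y) x 40 high (z), three dark round holes in its sides. Starts standing on the bench at any yaw. Origin: centre of its underside, z up. About 0.5 to 0.8 kg.
- bar: Dark flat steel bar, 200 long (x) x 30 wide (y) x 16 high (z), lying flat on the bench askew in front of the stop rail. Origin: centre of its underside. About 0.6 to 0.9 kg; it slides on the bench when pushed.
- rail: Stop rail: fixed aluminium angle, 360 long along its y, at the far side of the work area. Its upright leg is 30 high; the flat face of this leg that looks at the robot (its -x side) is the stop and lies at x = 0. Origin: bottom middle of that face. The angle's foot and bolts reach to x = +35.
- tray: Fixed storage tray base, 262 (x) x 196 (y) x 8 high (12 at its two lips), origin centre of its underside. It stands on the left or the right of the work area and carries four beech slot blocks side by side along its x, in an order that varies.
- slot_vblock_in (a point): The V-block's own slot: centre of its pocket floor, 14 above the bench. Pocket 81 long (x) x 46 wide (y) x 14 deep, open above, in a beech block 186 x 60 whose top is 28 above the bench (each of the four blocks is like this); finger notches, 41 long, go down to the pocket floor in the middle of both long sides and run out to the block's sides. A white label plate at the block's -x end (centre at x = -92.5) shows the end view of the part: a small square, 14 wide, with a V cut.
- slot_parallel_in (a point): The parallel's own slot: centre of its pocket floor, 14 above the bench. Pocket 146 long (x) x 22 wide (y) x 14 deep, with finger notches 96 long in the middle of both long sides. Label at its -x end: a long bar with three dots.
- slot_block_in (a point): The drilled block's slot (pocket 81 x 31 x 14 deep, floor 14 above the bench), with the block standing in it. Label: a rectangle with six dots. Origin: centre of the pocket floor, x along the pocket.
- slot_bigv_in (a point): The slot of the larger V-block that is in use in the vice: it stays empty. Pocket 106 x 56 x 14 deep, floor 14 above the bench. Label: a larger square, 21 wide, with a V cut. Origin: centre of the pocket floor, x along the pocket.
- block: Bystander: steel block with drilled holes, 75 (x) x 25 (y) x 50 high, standing in its own slot, its top 64 above the bench. Origin: centre of its underside.
- vice: Fixed blue drill vice on the side of the work area opposite to the tray, with a larger V-block (100 x 50 x 50) in its jaws, top 76 above the bench. Body 200 x 127 from x = -102 to 120, with a screw and a cross handle (126 wide, 42 high) out to x = -184. Origin on the bench.
- jack: Bystander: small dark screw jack standing near the parallel, foot 40 in diameter, 54 high. Origin: centre of its underside.
- step_block: Bystander: dark steel step block, 60 (x) x 28 (y), five steps from 10 high at its -x end to 42 high at its +x end, near the V-block. Origin: middle of its underside.
- chuck_key: Bystander: steel T-shaped chuck key lying flat near the parallel, 18 high: shaft along its x from -35 to 56 (11 thick, 18 at the tip), cross bar 70 long along y at x = -28, 8 thick. Origin on the bench under the shaft's axis.
- tin: Bystander: round tin, 75 in diameter, 44 high, beyond one end of the bar. Origin: centre of its underside.
- chuck: Bystander: drill chuck standing jaws down, 42 in diameter, 60 high, beyond the other end of the bar. Origin: centre of its underside.
- strap: Bystander: dark slotted clamping strap lying flat, 100 (x) x 32 (y) x 14 high, near an end of the V-block. Origin: centre of its underside.
- hammer_head (a point): Bystander: hammer lying flat in front of the robot's base, 26 high. This point: on the bench under the middle of its head, which is 26 (x) x 88 (y, from -44 to 44). The handle, 26 thick, runs from it along -x for 250.
Not all that is in view belongs to the job. Leave any purple look-alike of the parallel alone.

How it is judged:
By the outcome, as a careful person would: the job done as asked, in the order asked, and still so for the second after the job is handed in, with the robot touching nothing.
It also fails if it takes over 72 s, if anything falls off the work surface, if the arm or the gripper's body presses on something with over 40 N, if the wrist force passes 120 N, or if a joint passes its speed limit or range.

## Robot

A 6-joint arm with a two-finger parallel gripper is mounted at the origin on the work surface. World frame = base frame: x ahead of the robot, y to its left, z up, the work surface at z = 0. Lengths are in m, angles in rad, forces in N, time in s.
With the tool pointing down it reaches from about 0.3 to 1 m from the base axis. Payload 5.1 kg.
Tool frame: the origin (TCP) lies at the very end of the fingers, on their centre line; the grasp point (between the pads) lies 19 mm behind it; z points along the fingers, y is the line along which they close (so a half turn about z gives the same grasp; the last joint's range is limited). The gripper opens to 95 mm and grips with 3 to 60 N. Pads are 20 mm wide; open, the fingers measure 119 mm over their backs; the gripper's body (75 mm by 180 mm) begins 59 mm behind the grasp point.
Start: joints at [1.231, 0.124, 1.65, -0, 1.367, -0.083], TCP at [0.165, 0.629, 0.215] pointing down, gripper open.
Joint ranges: [-2.61, 2.61], [-1.02, 2.33], [0.03, 2.71], [-1.35, 4.49], [0.32, 2.68], [-2.91, 2.91]. Speed limits (rad/s): [2.57, 2.57, 3.14, 3.14, 3.14, 3.14].

## Interface

Orientations are given as a unit quaternion [x, y, z, w].
In Python, from station import env, eyes gives the robot as it stands. The module is installed in compiled form; this text tells all that it offers. Calls block until the motion is done:
- env.movep(position, orientation): joint-space move of the TCP to a pose.
- env.line_to(position, orientation=None, rate=0.15, threshold=None): straight line of the TCP; orientation=None keeps the orientation; rate is the mean speed in m/s. With threshold (N) it stops when the force on the tool has changed by that much, and returns True; else False.
- env.move_joints(angles): joint-space move.
- env.release() and env.gripper_close(strength=None): open the fingers fully, or close them until they stop; strength is the grip in N (None keeps the last).
- env.pause(seconds).
- env.inverse_kinematics(position, orientation): joint angles nearest the present ones, or None.
- env.sense(): the state.
- eyes.camera(name): name is "scene" or "top"; returns the picture (420x560x3 uint8, red, green, blue); there is no depth.
- eyes.camera_params(name): a dict with "vfov" (degrees; the focal length in pixels is half the picture's height over the tangent of half this angle, whatever the lens; pixels are square), "cx", "cy" (the principal point, pixels), "R" (3x3) and "t" (3): a world point X has camera coordinates R X + t. Camera axes: x right, y down, z forward; pixel columns grow to the right and rows downward; lengths in m; the calibration is good to about 2 mm. A picture is of the moment at which its call begins. camera_params takes no time and is no camera call.
A pose or a line that the arm cannot do raises env.MotionError and nothing moves.
- env.job_done(): hands the job in; it is judged then, once.
The state is a dict: "clock": time; "joints": joint angles; "qvel": joint speeds; "joint_efforts": joint torques, N m; "tool_pos": TCP position; "ee_rot": TCP orientation; "ft_force": force on the tool from outside, world axes, zero at the start; "ft_torque": the same for the moment, N m; "width": finger opening in m; "gripper_force": force on a finger pad.
Only numpy, scipy, OpenCV 4.12 (cv2) and the standard library are available. Lean on these libraries where they do the work, as an engineer would, in place of code of your own. Each camera call takes 0.05 s, during which the arm holds its last target. There are 200 camera calls.

## Working session

There is one attempt and no reset: what is moved stays moved. The work goes in short steps, each a Python script; the robot and the scene stay as the last script left them, time stands still between calls to the robot, and variables do not carry over. Pictures are saved under pics/ and viewed, at most 10 in all, crops included, and the job is handed in when it is done.

```bash
mkdir -p pics
python3 - <<'E'
from station import env,eyes
import cv2,numpy as np
for n in("scene","top"):
    p=eyes.camera_params(n);print(n,p)
    im=eyes.camera(n);cv2.imwrite(f"pics/{n}0.png",im[:,:,::-1])
    cv2.imwrite(f"pics/{n}0b.png",cv2.resize(im[:,:,::-1],(800,600),interpolation=cv2.INTER_CUBIC))
print(env.sense())
E
```

```text
scene {'vfov': 45.85055451105643, 'cx': 280.45825319733126, 'cy': 205.0190946469052, 'R': array([[ 0.61672623,  0.78716873, -0.00376132],
       [ 0.61657988, -0.48603376, -0.61935485],
       [-0.4893649 ,  0.37965323, -0.78510217]]), 't': array([-0.38319329, -0.21682247,  1.51517303])}
top {'vfov': 57.416163493333734, 'cx': 276.87766532543344, 'cy': 208.54021495705794, 'R': array([[-7.50411988e-04, -9.99998038e-01, -1.83306527e-03],
       [-9.98475656e-01,  8.50431752e-04, -5.51873315e-02],
       [ 5.51887822e-02,  1.78885782e-03, -9.98474335e-01]]), 't': array([0.10977666, 0.48709934, 0.98951226])}
{'clock': 0.1, 'joints': array([ 1.23135271e+00,  1.24460939e-01,  1.65151042e+00, -4.30810163e-05,
        1.36749347e+00, -8.25873859e-02]), 'qvel': array([ 1.26455742e-03, -1.68062712e-03, -1.86770147e-03, -1.24545568e-03,
       -7.26743172e-05, -2.22994406e-04]), 'joint_efforts': array([ 2.90108010e-04, -4.18881905e+01, -3.61095536e+01,  7.76735391e-02,
        4.63071687e-02, -9.20312095e-05]), 'tool_pos': array([0.16496863, 0.6281284 , 0.21351231]), 'ee_rot': array([ 1.28070972e-01,  9.91764564e-01, -9.19742368e-04, -1.75441497e-04]), 'ft_force': array([ 0.8519455 , -0.14336017, -0.68862265]), 'ft_torque': array([ 0.00184831,  0.00906755, -0.01282545]), 'gripper_force': 0.0, 'width': 0.09521317449663065}
```

View pics/top0b.png

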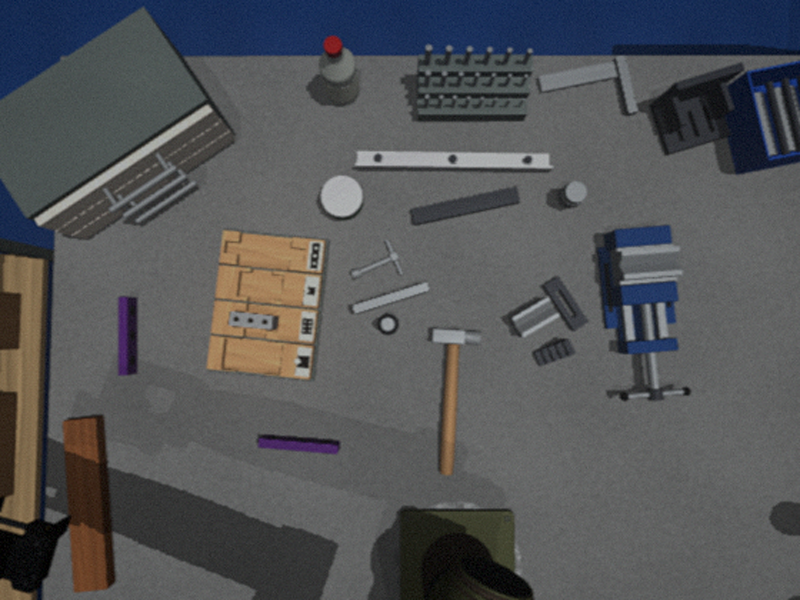

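View pics/scene0b.png

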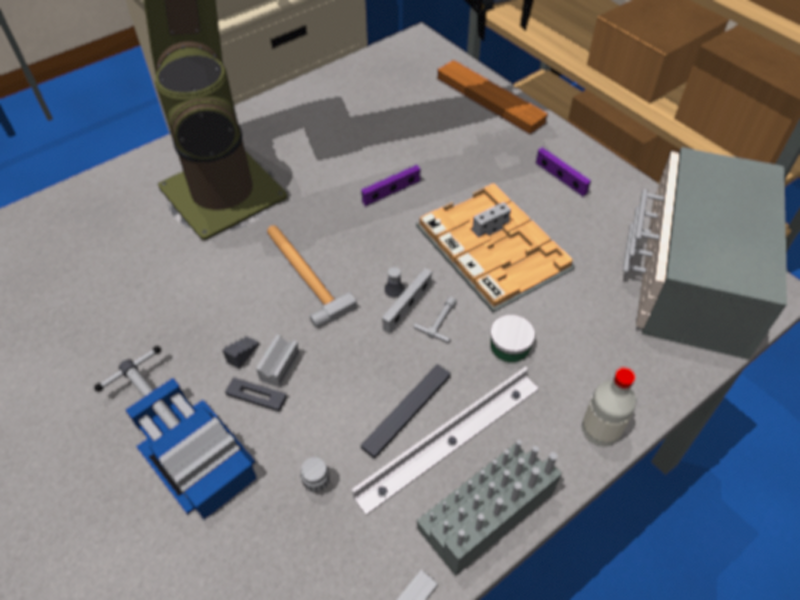

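The top view shows the tray at left, with labels in a column at about x=303-315. From the top these read: three dots at (315,255), small V at (312,290), six dots at (307,327), large V at (303,362). The silver bar at (390,297) fits the parallel. The purple bars at (127,335) and (298,443) are look-alikes to leave. The V-block is at (535,317), the flat bar at (465,205) and the rail at (453,160). I'll confirm these in one enlarged crop.

```bash
cat > h.py <<'E'
from station import env,eyes
import cv2,numpy as np
P={n:eyes.camera_params(n) for n in("scene","top")}
def f(n): return 210/np.tan(np.radians(P[n]["vfov"])/2)
def proj(n,X):
    p=P[n];c=p["R"]@np.asarray(X,float)+p["t"];return np.array([p["cx"]+f(n)*c[0]/c[2],p["cy"]+f(n)*c[1]/c[2]])
def ray(n,u,z):
    p=P[n];d=p["R"].T@np.array([(u[0]-p["cx"])/f(n),(u[1]-p["cy"])/f(n),1.]);o=-p["R"].T@p["t"]
    return o+d*(z-o[2])/d[2]
def shot(n,k=4):
    return np.mean([eyes.camera(n).astype(float) for _ in range(k)],0).astype(np.uint8)[:,:,::-1].copy()
E
python3 - <<'E'
from h import *
t=shot("top");s=shot("scene")
cv2.imwrite("pics/t1.png",t);cv2.imwrite("pics/s1.png",s)
def crop(i,x,y,w,h,W,H): return cv2.convertScaleAbs(cv2.resize(i[y:y+h,x:x+w],(W,H),interpolation=cv2.INTER_CUBIC),alpha=1.5)
c=np.zeros((600,800,3),np.uint8)
c[:,:400]=crop(t,140,155,100,150,400,600)
c[:300,400:]=crop(t,340,185,80,60,400,300)
c[300:,400:]=crop(t,235,165,80,75,400,300)
cv2.imwrite("pics/c1.png",c)
E
```

```text
(no output)
```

View pics/c1.png

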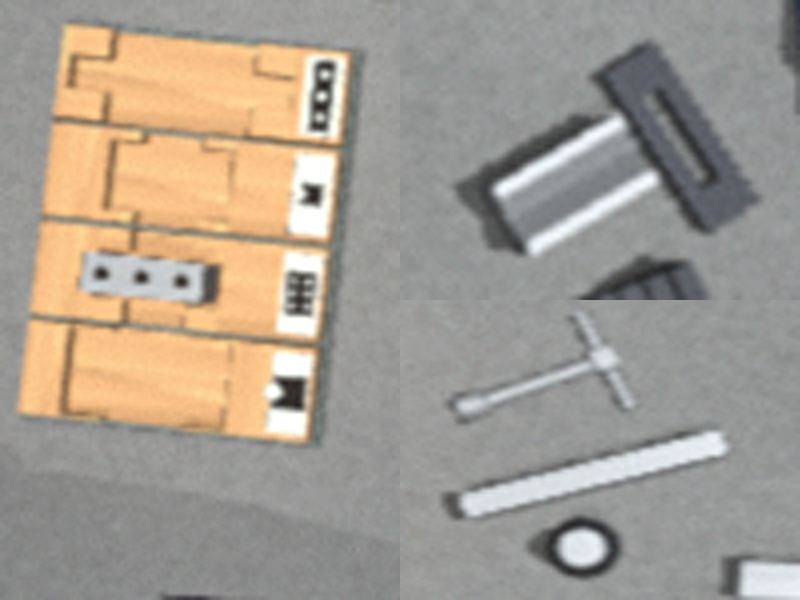

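The crop confirms it. Label order from the top is parallel (three dots), small V, six dots with the block, large V. The silver-white bar at crop (595,475) is the parallel, with the jack below it and the chuck key above. The V-block at crop (575,185) has the strap close to its right end. Next I'll measure.

```bash
cat > m.py <<'E'
from h import *
def rect(n,mask,z,near,name,minA=15):
    k,lab,st,ce=cv2.connectedComponentsWithStats(mask.astype(np.uint8))
    out=[]
    for i in range(1,k):
        if st[i,4]<minA or np.hypot(*(ce[i]-near[:2]))>near[2]: continue
        ys,xs=np.where(lab==i)
        out.append(np.c_[xs,ys])
    if not out: print(name,"none");return
    pts=np.vstack(out).astype(float)
    W=np.array([ray(n,p,z)[:2] for p in pts])*1000
    (c,(a,b),ang)=cv2.minAreaRect(W.astype(np.float32))
    m=W.mean(0)
    if b>a: a,b,ang=b,a,ang+90
    ang=(ang+90)%180-90
    print(n,name,"c",np.round(c,1),"mean",np.round(m,1),"size",round(a,1),round(b,1),"ang",round(ang,1),"A",len(pts))
    return c,m,ang
E
python3 - <<'E'
from m import *
for n,ff in(("top","pics/t1.png"),("scene","pics/s1.png")):
    im=cv2.imread(ff);hsv=cv2.cvtColor(im,cv2.COLOR_BGR2HSV)
    g=im.max(2)
    def pj(x,y,z=.03): return proj(n,[x,y,z])
    C=(lambda x,y,r,z=.03:(*proj(n,[x,y,z]),r))
    # approx world positions from top pixels
    T=lambda u,v,z:ray("top",(u/1.42857,v/1.42857),z)
    orange=(hsv[:,:,1]>95)&(hsv[:,:,0]<25)&(g>70)
    white=(g>150)&(hsv[:,:,1]<40)
    print(n,"levels",g[int(pj(*T(390,297,.04)[:2],.04)[1]),int(pj(*T(390,297,.04)[:2],.04)[0])])
    p=T(390,297,.04);q=proj(n,p)
    for th in(120,140):
        rect(n,(g>th)&(hsv[:,:,1]<50),.04,(*q,14),f"par{th}")
    q=proj(n,T(535,317,.04))
    for th in (110,130):rect(n,(g>th)&(hsv[:,:,1]<50),.04,(*q,20),f"vb{th}")
    q=proj(n,T(465,205,.016))
    rect(n,g<75,.016,(*q,10),"bar")
    q=proj(n,T(265,305,.028))
    rect(n,orange|((g>110)&(cv2.blur(orange.astype(float),(15,15))>.3)),.028,(*q,45),"tray",100)
    for l,(u,v) in dict(par=(315,255),vb=(312,290),blk=(307,327),big=(303,362)).items():
        rect(n,(g>125)&(hsv[:,:,1]<50),.028,(*proj(n,T(u,v,.028)),8),"lab"+l,4)
    for a in((453,160),):
        rect(n,(g>140)&(hsv[:,:,1]<50),.005,(*proj(n,T(*a,.005)),40),"rail")
E
```

```text
top levels 154
top par120 c [487.2 118.3] mean [487.4 118. ] size 140.2 14.9 ang -72.7 A 319
top par140 c [487.3 118.3] mean [487.3 116.6] size 135.4 13.7 ang -72.6 A 268
top vb110 c [ 451.7 -139.5] mean [ 451.1 -140.2] size 75.7 42.0 ang -59.8 A 226
top vb130 c [ 452.6 -139.3] mean [ 452.5 -139.1] size 73.4 40.0 ang -60.0 A 162
top bar c [657.5 -16.6] mean [656.7 -16.7] size 202.4 33.6 ang -77.9 A 917
top tray c [476.3 344.7] mean [477.7 355.2] size 254.3 189.3 ang -6.0 A 5898
top labpar c [564.4 256. ] mean [563.8 255.2] size 51.4 25.2 ang -6.3 A 94
top labvb c [500.4 262.7] mean [500.1 262.8] size 51.7 25.4 ang -5.8 A 170
top labblk c [436.5 269.1] mean [436.  268.9] size 51.6 25.6 ang -5.8 A 120
top labbig c [372.8 277.5] mean [372.7 277.1] size 51.4 27.4 ang -3.7 A 128
top rail c [7.483e+02 5.000e-01] mean [748.2   3.4] size 366.3 26.8 ang 89.1 A 1217
scene levels 182
par120 none
par140 none
vb110 none
vb130 none
scene bar c [676.6 -19.4] mean [677.2 -25.6] size 193.9 24.8 ang -84.6 A 149
scene tray c [480.9 344.8] mean [491.5 345.3] size 277.5 202.1 ang -5.9 A 4445
scene labpar c [563.3 256.7] mean [564.1 256.7] size 46.7 23.7 ang -3.4 A 89
scene labvb c [499. 264.] mean [499.1 263.9] size 49.5 24.3 ang -6.2 A 118
scene labblk c [435.9 270.3] mean [436.4 269.9] size 50.5 23.1 ang -6.3 A 83
scene labbig c [372.3 278.6] mean [372.3 277.6] size 49.8 25.7 ang -3.1 A 78
rail none
```

Labels agree between the two views to about 1.5 mm, with a pitch of 64 mm and sizes as given. Next: clearances around the V-block and parallel, the rail face, and pocket positions.

Run:
```python
from m import *
def fr(c,a,pts):
    a=np.radians(a);R=np.array([[np.cos(a),np.sin(a)],[-np.sin(a),np.cos(a)]])
    return np.round((R@(np.array(pts)-c).T).T).astype(int).tolist()
T=lambda u,v,z:1000*ray("top",(u,v),z)[:2]
# parallel crop coords -> px
pc=lambda u,v,z:T(235+(u-400)/5,165+(v-300)/4,z)
vc=lambda u,v,z:T(340+(u-400)/5,185+v/5,z)
par=np.array([487.2,118.3])
print("jack",fr(par,-72.7,[pc(582,548,.054)]),"key bar",fr(par,-72.7,[pc(578,315,.01),pc(630,405,.01)]),"tip",fr(par,-72.7,[pc(462,408,.01)]))
vb=np.array([452.3,-139.4])
print("strap corners",fr(vb,-60,[vc(600,75,.014),vc(650,42,.014),vc(757,200,.014),vc(710,233,.014)]))
t=cv2.imread("pics/t1.png");s=cv2.imread("pics/s1.png")
g=t.max(2);hsv=cv2.cvtColor(t,cv2.COLOR_BGR2HSV)
# slot pocket check in tray crop coords
ax=np.array([.1054,.9944]);ay=np.array([-.9944,.1054])
for nm,c,L,W in(("vb",(509.7,355.2),81,46),("par",(573.7,348.3),146,22)):
    print(nm,[np.round((proj("top",[*((np.array(c)+i*L/2*ax+j*W/2*ay)/1000),.028])-[140,155])*4).astype(int).tolist() for i,j in((1,1),(1,-1),(-1,-1),(-1,1))])
c=np.zeros((600,800,3),np.uint8)
c[:300]=cv2.convertScaleAbs(cv2.resize(t[95:170,230:430],(800,300),interpolation=cv2.INTER_CUBIC),alpha=1.5)
c[300:]=cv2.convertScaleAbs(cv2.resize(s[235:385,150:400][:,:],(500,300),interpolation=cv2.INTER_CUBIC),alpha=1.5).copy().__class__ and np.pad(cv2.convertScaleAbs(cv2.resize(s[250:370,235:395],(400,300),interpolation=cv2.INTER_CUBIC),alpha=1.5),((0,0),(0,0),(0,0))) if False else np.hstack([cv2.convertScaleAbs(cv2.resize(s[250:370,235:395],(400,300),interpolation=cv2.INTER_CUBIC),alpha=1.5),cv2.convertScaleAbs(cv2.resize(s[225:300,145:245],(400,300),interpolation=cv2.INTER_CUBIC),alpha=1.5)])
cv2.imwrite("pics/c2.png",c)
```

```text
jack [[-19, -45]] key bar [[24, 103], [32, 38]] tip [[-52, 62]]
strap corners [[47, 39], [78, 41], [84, -58], [54, -61]]
vb [[100, 207], [109, 137], [233, 150], [225, 220]]
par [[65, 85], [69, 52], [292, 75], [289, 108]]
```

View pics/c2.png

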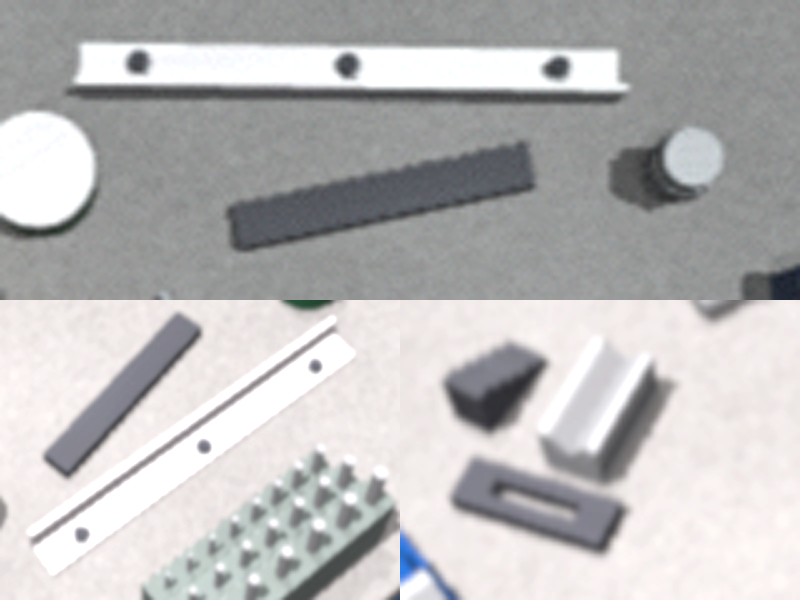

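The crops show a clear space behind the bar at (380,195), with the rail leg edge along y≈88. The V-block's end gap to the strap is visible at lower right. I'll grip the V-block lengthwise above the 14 mm strap, because fingers opened sideways in the slot would hit the drilled block.

```bash
cat >> h.py <<'E'
from scipy.spatial.transform import Rotation as Ro
def q(deg):
    t=np.radians(deg);y=np.array([np.cos(t),np.sin(t),0]);z=np.array([0,0,-1.])
    return Ro.from_matrix(np.c_[np.cross(y,z),y,z]).as_quat()
def st(tag):
    s=env.sense();print(tag,"t",round(s["clock"],2),"pos",np.round(s["tool_pos"]*1000,1),"w",round(s["width"]*1000,1),"F",np.round(s["ft_force"],1),"gf",round(s["gripper_force"],1));return s
E
python3 - <<'E'
from m import *
for n,a in(("top",[(247.5,116.8),(387,117.3)]),("scene",[(235+28/2.5,250+230/2.5),(235+333/2.5,250+20/2.5)])):
    print(n,[np.round(1000*ray(n,u,.03)[:2],1) for u in a])
v=[.4523,-.1394]
env.movep([*v,.12],q(-60));st("above")
print(env.line_to([*v,.017],rate=.12,threshold=12));st("down")
env.gripper_close(55);st("grip")
env.line_to([*v,.13],rate=.15);st("lift")
sv=[.5097,.3552]
env.movep([*sv,.13],q(83.95))
env.line_to([*sv,.062],rate=.12);env.pause(.2);st("hover")
t=shot("top");s=shot("scene");cv2.imwrite("pics/t2.png",t);cv2.imwrite("pics/s2.png",s)
u=proj("scene",[*sv,.05]).astype(int);w=proj("top",[*sv,.05]).astype(int);print(u,w)
k=lambda i,u,r=50:cv2.resize(i[u[1]-r:u[1]+r,u[0]-r+15:u[0]+r-15],(400,571),interpolation=cv2.INTER_CUBIC)
cv2.imwrite("pics/c3.png",cv2.convertScaleAbs(np.hstack([k(t,w),k(s,u)]),alpha=1.5))
E
```

```text
top [array([726. , 185.8]), array([ 724.2, -177.8])]
scene [array([ 723.9, -174.1]), array([733.4, 182.2])]
above t 3.4 pos [ 452.6 -139.   120.1] w 94.7 F [ 0.7 -0.   0.1] gf 0.0
False
down t 4.41 pos [ 453.  -139.7   17.8] w 95.0 F [ 0.2 -0.   0.9] gf 0.0
grip t 4.88 pos [ 452.3 -138.9   17.5] w 74.9 F [-2.3  3.2  4.3] gf 55.0
lift t 5.78 pos [ 451.1 -139.   128.2] w 74.6 F [-0.   0.3 -6.7] gf 55.0
hover t 8.51 pos [510.6 355.7  63.5] w 74.6 F [ 0.8 -0.1 -6.1] gf 55.0
[357 166] [179 198]
```

View pics/c3.png

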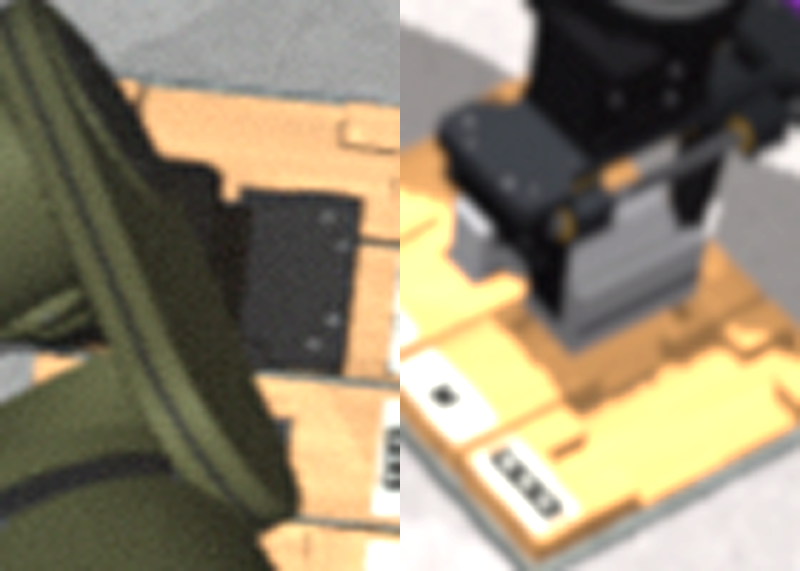

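The block is held level lengthwise over the small-V slot: its lower end edge is at crop (575,350) and the small-V label at (445,395). Weight reads about 6.8 N. Now I'll lower it guarded.

Run:
```python
from m import *
sv=[.5097,.3552]
env.line_to([*sv,.048],rate=.08)
r=env.line_to([*sv,.0305],rate=.02,threshold=7);print(r);s=st("low")
```

```text
True
low t 9.62 pos [510.1 355.5  45.2] w 74.3 F [-1.4  0.6  6.5] gf 55.0
```

Contact at the rim height (bottom at about 28), so the lateral position is off. I'll look closely while the bottom is in the rim plane.

Run:
```python
from m import *
s=shot("scene",6);t=shot("top",2);cv2.imwrite("pics/s3.png",s);cv2.imwrite("pics/t3.png",t)
print(np.round(env.sense()["ft_torque"],3))
x0,y0=325,145
cv2.imwrite("pics/c4.png",cv2.convertScaleAbs(cv2.resize(s[y0:y0+60,x0:x0+80],(800,600),interpolation=cv2.INTER_CUBIC),alpha=1.4))
ax=np.array([.1054,.9944]);ay=np.array([-.9944,.1054]);c=np.array([509.7,355.2])
for nm,L,W in(("pocket",81,46),("block",75,40)):
    print(nm,[np.round((proj("scene",[*((c+i*L/2*ax+j*W/2*ay)/1000),.028])-[x0,y0])*10).astype(int).tolist() for i,j in((1,1),(1,-1),(-1,-1),(-1,1))])
```

```text
[ 0.004 -0.117  0.037]
pocket [[378, 159], [480, 261], [246, 379], [146, 273]]
block [[376, 170], [465, 259], [248, 367], [161, 275]]
```

View pics/c4.png

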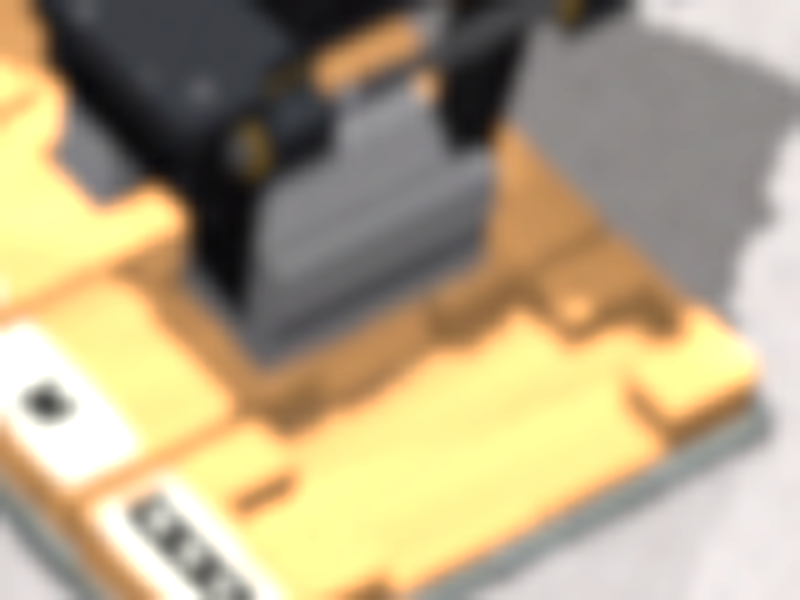

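The bottom corners appear at crop (265,370) and (485,262), against (248,367) and (465,259) expected. The block therefore sits about 3.5 mm too far in +x and 2–3 mm along the slot. The torque (τy<0) agrees on the +x side. I'll correct and lower again.

Run:
```python
from m import *
ax=np.array([.1054,.9944]);ay=np.array([-.9944,.1054])
c=(np.array([509.7,355.2])+3.5*ay-2*ax)/1000;print(c)
env.line_to([.5097,.3552,.050],rate=.08)
env.line_to([*c,.049],rate=.05);env.pause(.1)
r=env.line_to([*c,.0305],rate=.025,threshold=7);print(r);s=st("low");print(np.round(s["ft_torque"],3))
```

```text
[0.5060088 0.3535801]
True
low t 11.29 pos [505.6 353.4  31.5] w 74.6 F [ 0.  -0.7  6.1] gf 55.0
[ 0.208 -0.015  0.006]
```

The bottom is now at the pocket floor (31.5−17.5=14). Release, retreat and pick the parallel.

Run:
```python
from m import *
c=env.sense()["tool_pos"]
env.release();env.pause(.1);st("rel")
env.line_to([.506,.3536,.13],rate=.15)
g=[.4931,.0992]
env.movep([*g,.12],q(17.3));env.pause(.1)
print(env.line_to([*g,.018],rate=.12,threshold=12));st("down")
s=shot("scene",4)
env.gripper_close(60);st("grip")
env.line_to([*g,.13],rate=.15);env.pause(.2);x=st("lift");print(np.round(x["ft_torque"],3))
cv2.imwrite("pics/s4.png",s)
u=proj("scene",[.505,.355,.05]).astype(int);v=proj("scene",[*g,.04]).astype(int)
s2=shot("scene",3)
k=lambda i,u:cv2.resize(i[u[1]-37:u[1]+38,u[0]-25:u[0]+25],(400,600),interpolation=cv2.INTER_CUBIC)
cv2.imwrite("pics/c5.png",cv2.convertScaleAbs(np.hstack([k(s,u),k(s2,proj("scene",[*g,.15]).astype(int))]),alpha=1.4))
```

```text
rel t 11.99 pos [503.4 352.   28.7] w 95.0 F [ 1.2 -1.4  2.4] gf 0.8
False
down t 14.92 pos [493.9  99.3  18.8] w 95.1 F [0.3 0.8 0.7] gf 0.0
grip t 16.33 pos [492.5  99.   17.9] w 15.7 F [-3.7 -1.8  3.5] gf 60.0
lift t 17.43 pos [492.2  99.1 128.5] w 15.6 F [ 0.3  0.6 -5.9] gf 60.0
[-0.18   0.002  0.032]
```

View pics/c5.png

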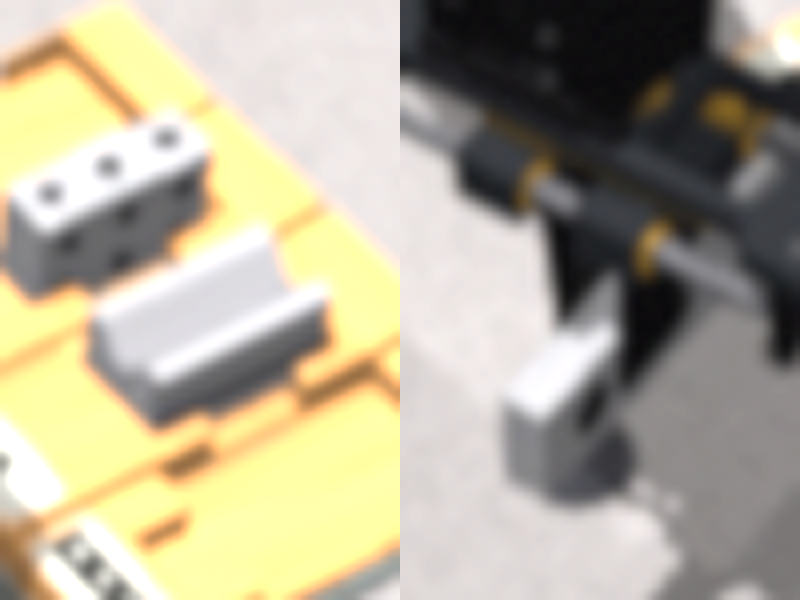

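The V-block is seated groove up in its slot, left panel, top at about (210,310). The parallel is held level on edge in the right panel. I'll move above its slot and check.

Run:
```python
from m import *
s=cv2.imread("pics/s4.png");h=cv2.cvtColor(s,cv2.COLOR_BGR2HSV)
u=proj("scene",[.506,.354,.054])
for th in(150,170): rect("scene",(s.min(2)>th)&(h[:,:,1]<40),.054,(*u,16),f"vb in slot {th}",8)
ax=np.array([.1054,.9944]);ay=np.array([-.9944,.1054])
c=np.array([573.7,348.3])+1.5*ay-1*ax
g=(c-20*ax)/1000
env.movep([*g,.13],q(-6.05))
env.line_to([*g,.049],rate=.12);env.pause(.2);st("hover")
s=shot("scene",6);cv2.imwrite("pics/s5.png",s)
x0,y0=340,165
cv2.imwrite("pics/c6.png",cv2.convertScaleAbs(cv2.resize(s[y0:y0+60,x0:x0+80],(800,600),interpolation=cv2.INTER_CUBIC),alpha=1.4))
for nm,L,W,z in(("pocket",146,22,.028),("bottom",140,16,.031),("top",140,16,.071)):
    cc=np.array([573.7,348.3]) if nm=="pocket" else c
    print(nm,[np.round((proj("scene",[*((cc+i*L/2*ax+j*W/2*ay)/1000),z])-[x0,y0])*10).astype(int).tolist() for i,j in((1,1),(1,-1),(-1,-1),(-1,1))])
```

```text
scene vb in slot 150 c [508.3 351. ] mean [508.6 350.8] size 73.6 38.1 ang 82.8 A 259
scene vb in slot 170 c [508.  354.1] mean [508.4 354.3] size 67.0 35.3 ang 84.1 A 79
hover t 19.56 pos [570.8 328.   50.4] w 15.7 F [-0.4 -0.5 -5.7] gf 60.0
pocket [[491, 84], [543, 134], [117, 355], [67, 301]]
bottom [[485, 86], [523, 123], [114, 334], [77, 294]]
top [[510, -14], [549, 24], [131, 237], [93, 197]]
```

View pics/c6.png

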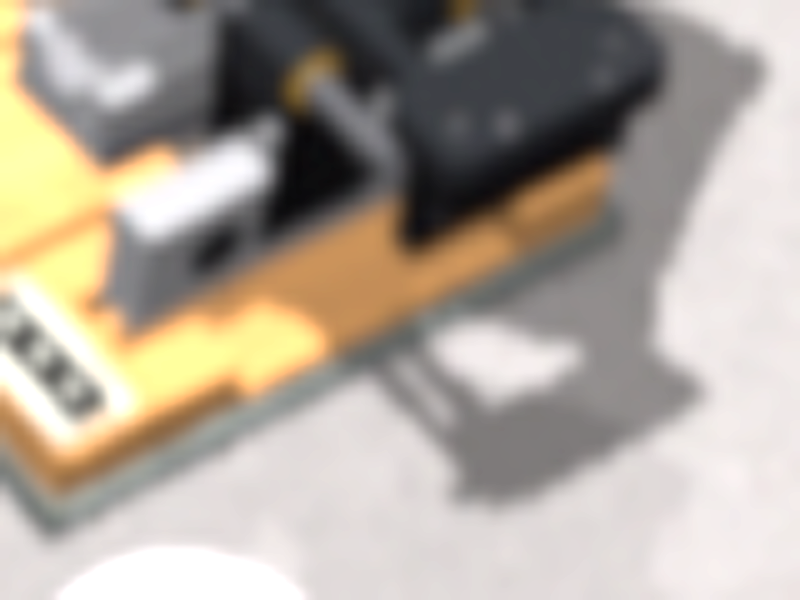

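The held parallel's near corners are at crop (145,240) top and (130,335) bottom, about (+16,+4) crop px from predicted. This is the same small bias as with the V-block, so I'll apply about 2.5 mm more toward −x and 1.2 mm along, then lower guarded.

Run:
```python
from m import *
ax=np.array([.1054,.9944]);ay=np.array([-.9944,.1054])
g=(np.array([573.7,348.3])+4*ay-22.2*ax)/1000;print(g)
env.line_to([*g,.049],rate=.05);env.pause(.1)
r=env.line_to([*g,.0315],rate=.025,threshold=7);print(r);s=st("low");print(np.round(s["ft_torque"],3))
```

```text
[0.56738252 0.32664592]
True
low t 20.85 pos [567.  326.5  32. ] w 15.5 F [0.9 0.4 5.2] gf 60.0
[-0.031 -0.08   0.048]
```

Home (32−18=14). Opening here would hit the neighbouring V-block, so I'll drop the grip to 3 N, slide the fingers up off the parallel and watch the force.

Run:
```python
from m import *
g=[.5674,.3266]
p=env.sense()["tool_pos"]
env.gripper_close(3);env.pause(.3);st("3N")
print(env.line_to([*g,.042],rate=.03));st("mid")
```

```text
3N t 21.37 pos [566.7 325.6  30.3] w 16.3 F [5.  0.8 4.4] gf 3.0
False
mid t 21.97 pos [566.1 326.   41. ] w 15.8 F [-0.2 -1.8 -3.6] gf 3.0
```

Run:
```python
from m import *
g=[.5674,.3266]
print(env.line_to([*g,.052],rate=.04));st("mid")
print(env.line_to([*g,.062],rate=.04));st("up")
env.line_to([*g,.14],rate=.15);env.release();st("open")
env.movep([.60,-.0,.14],q(90-0.5));env.pause(.1);st("pre")
s=shot("scene",4);cv2.imwrite("pics/s6.png",s)
c=lambda x,y:cv2.convertScaleAbs(cv2.resize(s[y:y+75,x:x+100],(800,600),interpolation=cv2.INTER_CUBIC),alpha=1.2)
cv2.imwrite("pics/c7.png",c(300,130))
```

```text
False
mid t 22.37 pos [567.7 326.9  53.2] w 15.6 F [-0.5 -0.5  0.6] gf 3.0
False
up t 22.77 pos [568.2 327.   63.3] w 0.6 F [-0.3  0.5  0.2] gf 0.0
open t 24.97 pos [567.4 326.6 140. ] w 95.0 F [-0.2  0.6  0.7] gf 0.0
pre t 26.97 pos [6.0e+02 5.0e-01 1.4e+02] w 95.3 F [ 0.1  0.6 -0.1] gf 0.0
```

View pics/c7.png

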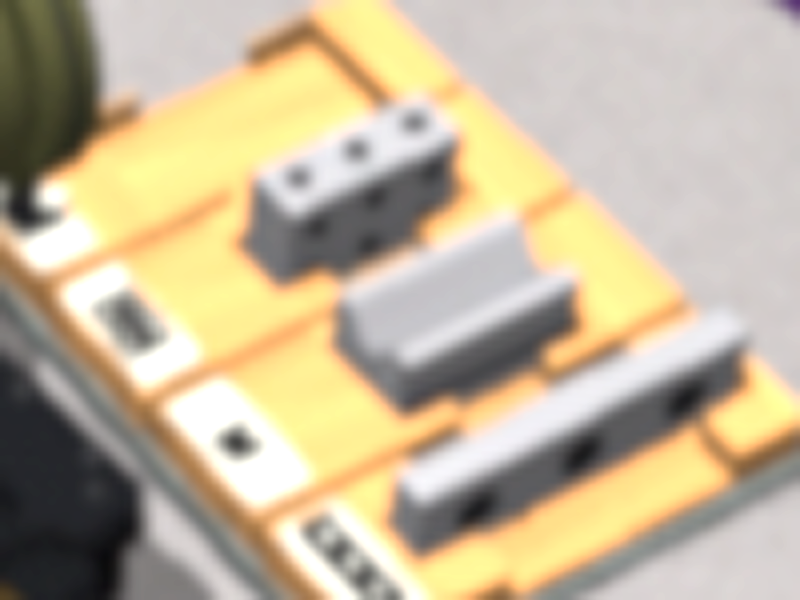

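Both parts sit level and home in their own slots: V-block at crop (460,310), parallel at (570,410), neighbours undisturbed. Next I'll push the bar using the two open fingers as a straight edge.

Run:
```python
from m import *
o=q(89.3);y=-.012
env.line_to([.597,y,.10],o,rate=.15)
print(env.line_to([.597,y,.007],rate=.12,threshold=10));st("low")
print(env.line_to([.672,y,.007],rate=.05,threshold=18));st("near")
print(env.line_to([.705,y,.007],rate=.025,threshold=16));s=st("stop");print(np.round(s["ft_torque"],3))
env.pause(.2);st("hold")
```

```text
False
low t 28.52 pos [597.9 -12.1   8. ] w 95.0 F [-0.8 -0.5 -0.1] gf 0.0
False
near t 30.17 pos [670.1 -11.9   6.5] w 94.9 F [-6.9 -0.1  5.7] gf 3.8
True
stop t 30.91 pos [682.6 -11.8   5.8] w 95.2 F [-0.3  0.2  0.5] gf 0.1
[0.027 0.112 0.021]
hold t 31.11 pos [681.7 -11.7   5.1] w 95.1 F [-0.1 -0.1  0.3] gf 0.0
```

Run:
```python
from m import *
y=-.012
print(env.line_to([.70,y,.007],rate=.02,threshold=22));s=st("stop2")
env.line_to([.62,y,.007],rate=.12);env.line_to([.60,y,.10],rate=.15)
env.movep([.45,.10,.22],q(89.3));env.pause(.2);st("away")
t=shot("top",6);s=shot("scene",6);cv2.imwrite("pics/t7.png",t);cv2.imwrite("pics/s7.png",s)
a=cv2.resize(t[100:145,235:395],(800,225),interpolation=cv2.INTER_CUBIC)
b=cv2.resize(s[250:370,235:395],(500,375),interpolation=cv2.INTER_CUBIC)
c=np.zeros((600,800,3),np.uint8);c[:225]=a;c[225:,:500]=b
cv2.imwrite("pics/c8.png",cv2.convertScaleAbs(c,alpha=1.4))
```

```text
True
stop2 t 31.6 pos [682.4 -11.7   4.7] w 95.0 F [ 0.1 -0.4 -0.6] gf 0.0
away t 34.14 pos [450.2  99.4 218.7] w 95.0 F [ 0.2  0.9 -0.1] gf 0.0
```

View pics/c8.png

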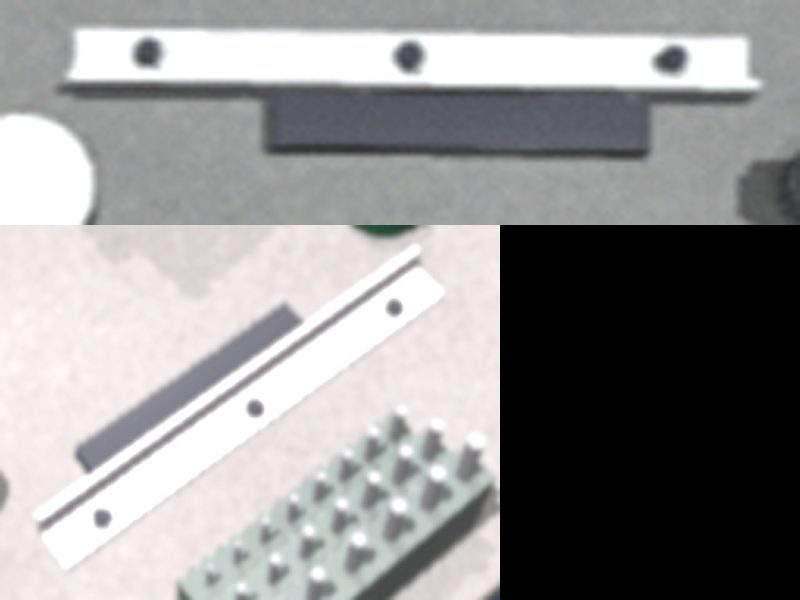

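The bar lies along the rail and within its length: top panel (267–648, 152–156), with the rail edge from (65,85) to (760,90). I'll check parallelism and gap sub-pixel.

Run:
```python
from m import *
g=cv2.imread("pics/t7.png").max(2).astype(float)
def edge(cols,r0,r1,z,sign):
    P_=[]
    for u in cols:
        d=sign*np.diff(g[r0:r1,u]);k=int(np.argmax(d));
        o=0 if k in(0,len(d)-1) else .5*(d[k-1]-d[k+1])/(d[k-1]-2*d[k]+d[k+1])
        P_.append(1000*ray("top",(u,r0+k+.5+o),z)[:2])
    P_=np.array(P_)
    for _ in range(2):
        f_=np.polyfit(P_[:,1],P_[:,0],1);r=abs(P_[:,0]-np.polyval(f_,P_[:,1]));P_=P_[r<2*max(r.std(),.3)]
    return f_,r.std()
# rail near top edge: bright->dark going down; bar near edge: dark->bright
fr,e1=edge(list(range(252,286))+list(range(368,384)),112,122,.03,-1)
fr2,_=edge(list(range(252,384)),112,122,.03,-1)
fb,e2=edge(range(292,362),126,136,.016,1)
print("rail",fr,fr2,e1,"bar near top edge",fb,e2)
print("rail ang",np.degrees(np.arctan([fr[0],fr2[0],fb[0]])),"gap L/R",[np.polyval(fr2,y)-np.polyval(fb,y)-30 for y in(85,-115)])
```

```text
rail [1.67145771e-02 7.26470569e+02] [1.60998947e-02 7.26461896e+02] 0.14014992381857963 bar near top edge [1.83087568e-02 6.92634542e+02] 0.14761052895097734
rail ang [0.95758556 0.92237633 1.0488973 ] gap L/R [np.float64(3.6396011032819615), np.float64(4.081373525876529)]
```

The near edge seen is the bar's bottom edge, about 4 mm of parallax. That puts the gap at about 0 at both ends and the bar parallel to within about 0.1°. Handing in.

```bash
python3 -c "
from station import env
print(env.job_done())"
```

```text
the job is handed in; nothing more can be done
None
```

The job is handed in at about 35 s of the 72 s allowed: V-block and parallel are home in their own slots, and the bar is flush along the stop rail within its length (camera-measured gap about 0 at both ends); no verdict came back.

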